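# Isolate the run-in rig and hold its guard open

## Task

Make the run-in rig safe for a look inside: pull the isolating plug straight up out of its socket box and leave it in the steel parts tray, with the guard still shut. Then raise the rig's hinged guard by its handle bar and hold it open at 60 degrees from shut, within about 5 degrees; it falls shut by itself, so finish with the gripper still holding it steady there. Leave everything else on the bench where it is.

Things in the scene. Friction and masses are not known exactly. Their poses are not given: they have to be found in the camera images.
- rig: run-in rig fixed to the bench: grey open-topped housing 180 deep (x) by 240 wide (y) by 100 tall with an aluminium rotor inside; a motor block 120 wide, 80 tall carries on 100 further behind it (+x). Origin: centre of the housing's underside; x points away from its handle side towards the hinge, y along the hinge, z up
- guard (a joint): angle of the rig's hinged guard in rad: 0 lying shut on the housing (as at the start), grows as it is raised, end stop 1.4. The guard is an aluminium frame 180 by 236 and 8 thick with a clear pane, about 0.45 kg; weight and a spring pull it shut from any angle (3 to 4.5 N at the handle bar); no latch
- guard_handle (a point): middle of the guard's steel handle bar: a round bar 12 in diameter and 110 long, parallel to the hinge, in front of the frame's front edge (45 beyond it towards the robot and 18 above its top face when shut, 128 above the bench), carried by an arm at each end; open all round in between, so it can turn between fingers. Axes turn with the guard, y along the bar
- guard_hinge (a point): middle of the guard's hinge line, at the far top edge of the housing, 102 above the bench. The bar's centre lies 225 in front of it (rig -x) and 26 above it when shut, and goes round it up and back as the guard is raised. Axes turn with the guard, y along the hinge line
- socket: grey isolator socket box fixed to the bench, 90 x 90 x 60 tall, square hole 17 x 17 and 42 deep in the middle of its top. Origin: centre of its underside, z up
- plug: isolating plug, no cable, about 0.1 kg: black grip 34 (x) by 18 (y), 6 to 42 above the origin, on a flange 40 x 34 x 6, brass shank 16 x 16 going 36 below the origin. Origin: centre of the flange's underside, which lies on the socket box's top when plugged in; z up. A sprung detent holds it: pull straight up, up to about 20 N at first; free after 36
- tray: open steel parts tray fixed to the bench, 150 (x) by 130 (y), walls 35 tall and 4 thick, floor 4 thick. Origin: centre of its underside
- hub: loose stepped round aluminium part, flange 76 across and 12 tall, boss 40 across, 30 tall overall. Bystander: leave alone. Origin: centre of its underside
- collar: loose aluminium ring, 80 across, bore 52, 18 tall. Bystander: leave alone. Origin: centre of its underside
- wrench: loose steel open-ended wrench about 180 long, lying flat. Bystander: leave alone
- screwdriver: loose screwdriver with a black handle, about 200 long, lying flat. Bystander: leave alone
- can: loose white can, 60 across, 110 tall. Bystander: leave alone. Origin: centre of its underside
- vblock: loose steel block 60 x 50 x 40. Bystander: leave alone. Origin: centre of its underside
- jar: loose white jar with a steel cap, 64 across, 80 tall. Bystander: leave alone. Origin: centre of its underside
Mind the look-alikes: they are no part of the job. There is more than one size of the plug; the one meant has the size given above.

How it is judged:
By the outcome, as a careful person would: the job done as asked, in the order asked, and still so for the second after the job is handed in, while the arm keeps its last pose, push and grip.
It also fails if it takes over 61 s, if anything falls off the work surface, if the arm or the gripper's body presses on something with over 40 N, if the wrist force passes 120 N, or if a joint passes its speed limit or range.

## Robot

A 6-joint arm with a two-finger parallel gripper is mounted at the origin on the work surface. World frame = base frame: x ahead of the robot, y to its left, z up, the work surface at z = 0. Lengths are in m, angles in rad, forces in N, time in s.
With the tool pointing down it reaches from about 0.3 to 0.775 m from the base axis. Payload 14.6 kg.
Tool frame: the origin (TCP) lies on the mounting face of the last link; the fingertips stand 199 mm ahead of it and the grasp point (between the pads) lies 180 mm ahead of it; z points along the fingers, y is the line along which they close (so a half turn about z gives the same grasp; the last joint's range is limited). The gripper opens to 94 mm and grips with 3 to 60 N. Pads are 16 mm wide; open, the fingers measure 119 mm over their backs; the gripper's body (75 mm by 177 mm) begins 78 mm behind the grasp point.
Start: joints at [-1.339, 0.3, 1.521, -0, 1.321, -0.067], TCP at [0.162, -0.526, 0.405] pointing down, gripper open.
Joint ranges: [-3.03, 3.03], [-0.79, 2.21], [0.23, 2.52], [-1.04, 4.18], [0, 3.07], [-2.55, 2.55]. Speed limits (rad/s): [2.22, 2.22, 2.57, 3.14, 3.14, 3.14].

## Interface

Orientations are given as [roll, pitch, yaw] about the fixed x, y, z axes, in that order (R = Rz(yaw) Ry(pitch) Rx(roll)).
In Python, from station import telemetry, cams, workorder, finder gives the robot as it stands.
- The arm moves only by the tool jog_arm, never from a script. Its argument "rows" is a list of rows, each an object with "gripper": the finger opening in m, from 0 to 0.094; "slide": the shift along the tool's x, y, z in m, a list of three; "spin": the turn about the tool's z in rad. In form: [{"gripper": gripper, "slide": [tx, ty, tz], "spin": spin}, ...]. A call has 1 to 8 rows; each row is the pose to reach, as a shift and turn from the pose commanded when the call began, along the tool's axes at that moment; what a row does not reach only later rows make up. A row lasts 1/10 s, in which the tool goes at most 50 mm and 8.59 degrees, less where a joint would pass 70% of its speed; a pose out of reach is approached as far as the arm can. A call with a gripper value outside its range is refused whole. The fingers move at their own pace and stop on an object; "squeeze" is the grip in N (left out, the last holds). Time passes only in rows, so rows that repeat a pose let the fingers close. It gives the time, the measured TCP pose, the force, the opening and the grip force at its end, in the units of the state.
- telemetry.get_obs(): the state, without advancing time (a new reading comes with each control period).
- cams.camera(name): name is "side" or "top" or "wrist"; returns (picture, depth): 384x512x3 uint8, red, green, blue; 384x512 float32, m along the optical axis (not along the pixel's ray), 0 where there is no reading.
- cams.camera_info(name): a dict with "camera_matrix" (3x3 intrinsics, pixels), "k1" (the pictures are not rectified: a ray, as slopes to the right and down, at radius r is drawn at 1 + k1 r^2 times it, then the intrinsics apply), "R" (3x3) and "t" (3): a world point X has camera coordinates R X + t; the wrist camera has in their place "tool_from_camera" (4x4, takes a point from camera to tool coordinates, whose origin is the TCP and whose axes are the flange's). Camera axes: x right, y down, z forward; pixel columns grow to the right and rows downward; lengths in m; the calibration is good to about 2 mm. A picture is of the moment at which its call begins: read the wrist's pose just before it. camera_info takes no time and is no camera call.
- workorder.hand_in(): hands the job in; it is judged then, once.
Trained networks look in the newest picture that a camera, given by its name, has taken for a name from the list of things; names that differ only in an ending like _2 or _b are one class to them, and where a whole thing is asked for, a point or a joint stands for the part that bears it (a point fixed in the world has none). Each returns a list of dicts, best first, with "confidence" (0 to 1); they miss things now and then, are a little off and sometimes report something else, mostly with a low value. They report only what shows in the picture. A call takes as long as a camera call. They do not tell look-alikes from the thing itself.
- finder.find_in(target, camera): "point" ([x, y, z] in m, in world coordinates, good to about 4 mm: the middle of the surface that is visible of it).
- finder.masks_of(target, camera): "region" (384x512 bool, what is visible of it).
The state is a dict: "time_s": time; "qpos": joint angles; "joint_vel": joint speeds; "tau": joint torques, N m; "ee_pos": TCP position; "eef_rot": TCP orientation; "force": force on the tool from outside, world axes, zero at the start; "moment": the same for the moment, N m; "grip_width": finger opening in m; "grip_force": force on a finger pad.
Only numpy, scipy, OpenCV 4.12 (cv2) and the standard library are available. Lean on these libraries where they do the work, as an engineer would, in place of code of your own. Each camera call takes 0.05 s, during which the arm holds its last target. There are 200 camera calls.

## Working session

There is one attempt and no reset: what is moved stays moved. The work goes in short steps, Python scripts to look and compute and a tool call to move; the robot and the scene stay as the last step left them, time stands still between calls to the robot, and variables do not carry over. Pictures are saved under pics/ and viewed, at most 10 in all, crops included, and the job is handed in when it is done.

Besides the shell and the picture viewer there is one more tool, called after "Request:" as name(argument=value, ...), one argument or row to a line, values as JSON. jog_arm: Moves the arm, as the interface text tells. Its arguments: {"type":"object","properties":{"rows":{"type":"array","items":{"type":"object","properties":{"gripper":{"type":"number"},"slide":{"type":"array","items":{"type":"number"}},"spin":{"type":"number"}}}},"squeeze":{"type":"number"}},"required":["rows"]}

```bash
mkdir -p pics
cat > h.py <<'E'
import numpy as np, cv2
from station import telemetry, cams, workorder, finder
from scipy.spatial.transform import Rotation as Ro
def cloud(name):
    o=telemetry.get_obs(); p,d=cams.camera(name); i=cams.camera_info(name)
    K=np.array(i["camera_matrix"]); k1=i["k1"]
    v,u=np.mgrid[0:384,0:512]
    xd=(u-K[0,2])/K[0,0]; yd=(v-K[1,2])/K[1,1]; x,y=xd.copy(),yd.copy()
    for _ in range(10):
        s=1+k1*(x*x+y*y); x,y=xd/s,yd/s
    C=np.stack([x*d,y*d,d],-1)
    if name=="wrist":
        T=np.array(i["tool_from_camera"]); C=C@T[:3,:3].T+T[:3,3]
        W=C@Ro.from_euler('xyz',o["eef_rot"]).as_matrix().T+np.array(o["ee_pos"])
    else:
        W=(C-np.array(i["t"]))@np.array(i["R"])
    W[d==0]=np.nan
    return p,d,W
def save(p,f): cv2.imwrite("pics/"+f,cv2.cvtColor(p,cv2.COLOR_RGB2BGR))
E
python3 - <<'E'
from h import *
o=telemetry.get_obs(); print(o["time_s"],o["ee_pos"],o["eef_rot"],o["grip_width"])
P=[]
for c in ("top","side"):
    p,d,W=cloud(c); np.save(c+".npy",W); P.append(p); save(p,c+"1.png")
    for n in ("plug","socket","tray","rig","guard_handle","guard_hinge"):
        for r in finder.find_in(n,c)[:4]: print(c,n,np.round(r["point"],3),round(r["confidence"],2))
save(cv2.resize(np.vstack(P),None,fx=.75,fy=.75) if 0 else np.vstack(P)[:, :],"both.png")
E
```

```text
0.0 [ 0.1618824  -0.52560118  0.40405141] [-3.14036244e+00 -6.97592820e-05  2.98750291e-01] 0.09376023013378602
top plug [ 0.651 -0.35   0.085] 0.81
top plug [ 0.53  -0.334  0.086] 0.44
top plug [0.581 0.032 0.105] 0.27
top socket [ 0.531 -0.324  0.06 ] 0.77
top socket [ 0.531 -0.333  0.087] 0.18
top tray [0.451 0.313 0.008] 0.83
top tray [ 0.532 -0.333  0.089] 0.45
top rig [0.581 0.03  0.103] 0.62
top guard_handle [0.566 0.034 0.106] 0.72
top guard_hinge [0.565 0.037 0.108] 0.88
side plug [ 0.651 -0.368  0.075] 0.86
side plug [ 0.534 -0.34   0.077] 0.64
side socket [ 0.533 -0.368  0.063] 0.6
side tray [0.452 0.332 0.   ] 0.68
side rig [ 0.59  -0.028  0.111] 0.89
side rig [ 0.449  0.334 -0.001] 0.63
side guard_handle [ 0.532 -0.338  0.081] 0.61
side guard_handle [0.563 0.024 0.103] 0.56
side guard_hinge [0.567 0.025 0.11 ] 0.82
```

View pics/top1.png

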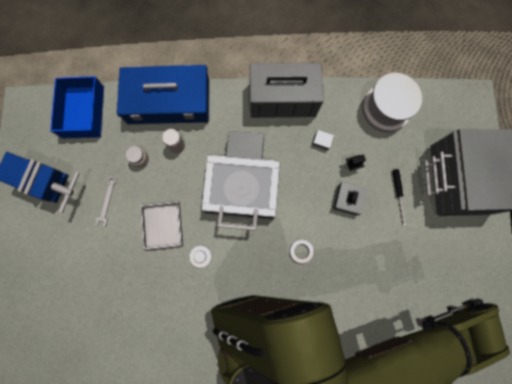

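View pics/side1.png

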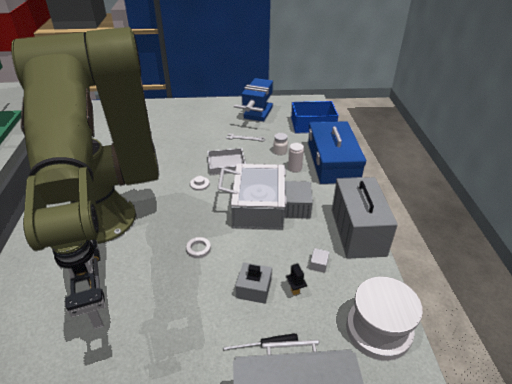

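Top view: the socket box with a plug in it is at about (350,198), and a second, loose plug is at (356,162). The rig is at (240,185) with its handle bar at (238,225), and the tray is at (162,226). The side view has the plugged-in one at (254,272) and the loose one at (297,278). Next I measure both and enlarge a crop.

Run:
```python
from h import *
a=cv2.imread("pics/side1.png")[225:315,215:335]; b=cv2.imread("pics/top1.png")[145:235,310:400]
save(cv2.cvtColor(np.hstack([cv2.resize(a,(600*2//3,300),interpolation=2),cv2.resize(b,(300,300),interpolation=2)]),4),"crop.png")
W=np.load("top.npy"); S=np.load("side.npy")
def rect(m,n):
    q=W[m][:,:2].astype(np.float32); r=cv2.minAreaRect(q); print(n,m.sum(),np.round(r[0],3),np.round(r[1],3),round(r[2],1),'z',np.round(np.nanmedian(W[m][:,2]),3))
x,y,z=W[...,0],W[...,1],W[...,2]
def box(x0,x1,y0,y1,z0,z1): return (x>x0)&(x<x1)&(y>y0)&(y<y1)&(z>z0)&(z<z1)
rect(box(.46,.6,-.41,-.26,.05,.07),"socket top")
rect(box(.46,.6,-.41,-.26,.08,.13),"plug grip"); rect(box(.6,.7,-.41,-.26,.06,.13),"plug loose")
rect(box(.35,.75,-.12,.17,.09,.2),"rig")
rect(box(.3,.75,-.12,.17,.117,.2),"bar")
rect(box(.36,.55,.22,.43,.015,.06),"tray wall"); rect(box(.3,.55,.2,.45,.003,.06),"tray")
for n,l in (("socket",(.46,.6)),("loose",(.6,.7))):
    m=(S[...,0]>l[0])&(S[...,0]<l[1])&(S[...,1]>-.42)&(S[...,1]<-.26)&(S[...,2]>.07)
    q=S[m]; print(n,m.sum(),q.min(0).round(3),q.max(0).round(3))
```

```text
socket top 624 [ 0.533 -0.338] [0.09  0.092] 74.6 z 0.06
plug grip 76 [ 0.531 -0.338] [0.018 0.034] 76.3 z 0.1
plug loose 150 [ 0.653 -0.356] [0.045 0.046] 9.0 z 0.103
rig 4338 [0.551 0.038] [0.241 0.237] 83.8 z 0.108
bar 253 [0.542 0.047] [0.17  0.223] 80.0 z 0.129
tray wall 307 [0.456 0.309] [0.149 0.133] 5.5 z 0.032
tray 1525 [0.425 0.325] [0.249 0.249] 89.5 z 0.006
socket 129 [ 0.517 -0.352  0.07 ] [ 0.552 -0.331  0.107]
loose 216 [ 0.637 -0.382  0.071] [ 0.672 -0.334  0.113]
```

View pics/crop.png

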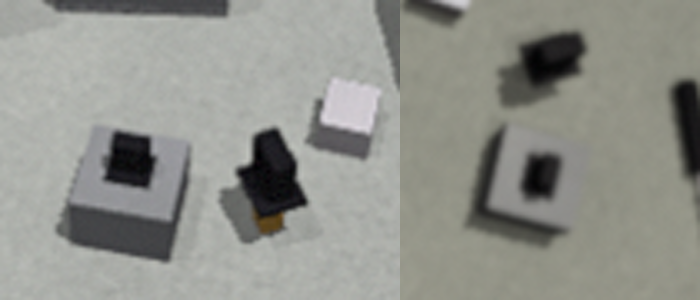

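Candidates:
- The plug in the socket, top (352,198) / side (254,272): its grip measures 18 x 34 and its top is at about 0.102, so it fits the description.
- The loose plug, top (356,162) / side (297,278): it stands free and is bigger (about 45 across), so it is the look-alike.

The crop confirms that the seated one is the plug meant.

```bash
cat >> h.py <<'E'
def mv(x,y,z,yaw=None):
    "slide/spin to grasp point (x,y,z)"
    o=telemetry.get_obs(); R=Ro.from_euler('xyz',o["eef_rot"]).as_matrix()
    g=np.array(o["ee_pos"])+R@[0,0,.18]
    s=0 if yaw is None else (o["eef_rot"][2]-yaw+np.pi)%(2*np.pi)-np.pi
    print("t",round(o["time_s"],2),"grasp",g.round(4),"yaw",round(o["eef_rot"][2],4),"slide",(R.T@(np.array([x,y,z])-g)).round(4),"spin",round(s,3),"F",np.round(o["force"],1))
E
python3 - <<'E'
from h import *
mv(.50,-.33,.24,-.25)
E
```

```text
t 0.7 grasp [ 0.1619 -0.5256  0.2247] yaw 0.2988 slide [ 0.3807 -0.0874 -0.0154] spin 0.549 F [ 0.4 -0.  -0.8]
```

Request:
jog_arm(
  rows=[
    {"slide": [0.381,-0.087,-0.015],"spin": 0.549},
    {"slide": [0.381,-0.087,-0.015],"spin": 0.549},
    {"slide": [0.381,-0.087,-0.015],"spin": 0.549},
    {"slide": [0.381,-0.087,-0.015],"spin": 0.549},
    {"slide": [0.381,-0.087,-0.015],"spin": 0.549},
    {"slide": [0.381,-0.087,-0.015],"spin": 0.549},
    {"slide": [0.381,-0.087,-0.015],"spin": 0.549},
    {"slide": [0.381,-0.087,-0.015],"spin": 0.549},
  ],
)

```text
$.rows[0]: bad value
```

Request:
jog_arm(
  rows=[
    {"slide": [0,0,0],"spin": 0},
    {"slide": [0,0,0],"spin": 0},
  ],
)

```text
$.rows[0]: bad value
```

Run:
```python
from h import *
mv(.532,-.338,.09,-.25)
p,d,W=cloud("wrist"); save(p,"w1.png"); np.save("w1.npy",W)
x,y,z=W[...,0],W[...,1],W[...,2]
for n,l,h in (("socket",.053,.0635),("grip",.09,.11)):
    m=(x>.46)&(x<.6)&(y>-.42)&(y<-.26)&(z>l)&(z<h); q=W[m]
    r=cv2.minAreaRect(q[:,:2].astype(np.float32)); print(n,m.sum(),np.round(r[0],4),np.round(r[1],4),r[2],np.median(q[:,2]))
for r in finder.find_in("plug","wrist"): print(r)
```

```text
t 0.7 grasp [ 0.1619 -0.5256  0.2247] yaw 0.2988 slide [ 0.4089 -0.0704  0.1346] spin 0.549 F [ 0.4 -0.  -0.8]
socket 0 [0. 0.] [0. 0.] 0.0 nan
grip 0 [0. 0.] [0. 0.] 0.0 nan
  return _methods._mean(a, axis=axis, dtype=dtype,
  ret = ret.dtype.type(ret / rcount)
```

View pics/w1.png

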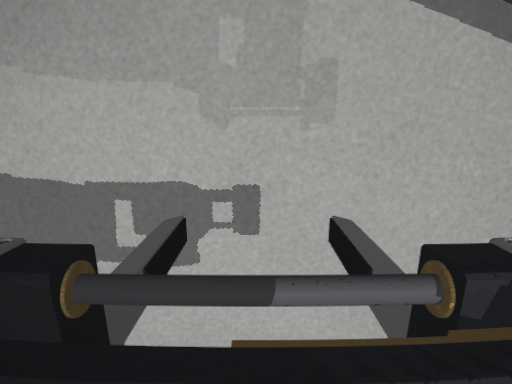

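The moves were refused because every row needs a gripper value. So the wrist picture shows only bare bench, with the fingers at (160,270) and (370,270).

Request:
jog_arm(
  rows=[
    {"gripper": 0.08,"slide": [0.381,-0.087,-0.015],"spin": 0.549},
    {"gripper": 0.08,"slide": [0.381,-0.087,-0.015],"spin": 0.549},
    {"gripper": 0.08,"slide": [0.381,-0.087,-0.015],"spin": 0.549},
    {"gripper": 0.08,"slide": [0.381,-0.087,-0.015],"spin": 0.549},
    {"gripper": 0.08,"slide": [0.381,-0.087,-0.015],"spin": 0.549},
    {"gripper": 0.08,"slide": [0.381,-0.087,-0.015],"spin": 0.549},
    {"gripper": 0.08,"slide": [0.381,-0.087,-0.015],"spin": 0.549},
    {"gripper": 0.08,"slide": [0.381,-0.087,-0.015],"spin": 0.549},
  ],
)

```text
time_s: 1.6
ee_pos: [0.4961, -0.3323, 0.4196]
eef_rot: [3.141, -0.0, -0.25]
force: [-0.4, -1.8, 0.1]
grip_width: 0.08
grip_force: 0.0
```

Request:
jog_arm(
  rows=[
    {"gripper": 0.08,"slide": [0,0,0],"spin": 0},
    {"gripper": 0.08,"slide": [0,0,0],"spin": 0},
  ],
)

```text
time_s: 1.8
ee_pos: [0.495, -0.3332, 0.419]
eef_rot: [-3.142, 0.001, -0.248]
force: [-0.9, -0.4, 0.1]
grip_width: 0.08
grip_force: 0.0
```

Run:
```python
from h import *
mv(.532,-.338,.09,-.25)
p,d,W=cloud("wrist"); save(p,"w2.png"); np.save("w2.npy",W)
x,y,z=W[...,0],W[...,1],W[...,2]
for n,l,h in (("socket",.053,.0635),("grip",.09,.11)):
    m=(x>.46)&(x<.6)&(y>-.42)&(y<-.26)&(z>l)&(z<h); q=W[m]
    if m.sum(): r=cv2.minAreaRect(q[:,:2].astype(np.float32)); print(n,m.sum(),np.round(r[0],4),np.round(r[1],4),r[2],np.median(q[:,2]))
for r in finder.find_in("plug","wrist"): print(r)
```

```text
t 1.8 grasp [ 0.4949 -0.3332  0.239 ] yaw -0.2484 slide [ 0.0372 -0.0044  0.149 ] spin 0.002 F [-0.9 -0.4  0.1]
socket 4948 [ 0.534  -0.3371] [0.0903 0.0906] 73.73593139648438 0.06032764121867429
grip 572 [ 0.5339 -0.337 ] [0.0177 0.0341] 75.24909973144531 0.10208028784680595
{'point': [0.648, -0.3572, 0.1027], 'confidence': 0.64}
{'point': [0.5333, -0.3386, 0.0989], 'confidence': 0.62}
```

View pics/w2.png

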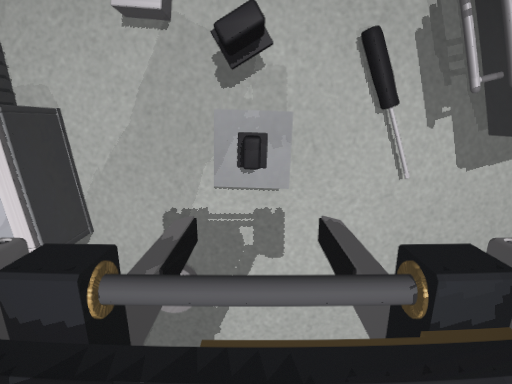

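The wrist view shows the socket at (253,150) with its plug grip upright in the picture, aligned with the fingers. The loose look-alike is at (240,35). I go down and grip.

Run:
```python
from h import *
mv(.534,-.337,.089,-.26)
```

```text
t 1.9 grasp [ 0.4937 -0.3344  0.2393] yaw -0.251 slide [ 0.0397 -0.0075  0.1503] spin 0.009 F [-0.4 -1.2 -0.1]
```

Request:
jog_arm(
  rows=[
    {"gripper": 0.06,"slide": [0.04,-0.007,0.04],"spin": 0.01},
    {"gripper": 0.06,"slide": [0.04,-0.007,0.08],"spin": 0.01},
    {"gripper": 0.06,"slide": [0.04,-0.007,0.08],"spin": 0.01},
    {"gripper": 0.06,"slide": [0.04,-0.007,0.08],"spin": 0.01},
    {"gripper": 0.06,"slide": [0.04,-0.007,0.08],"spin": 0.01},
  ],
)

```text
time_s: 2.4
ee_pos: [0.5344, -0.3376, 0.3424]
eef_rot: [3.14, -0.003, -0.261]
force: [0.2, 0.8, 1.0]
grip_width: 0.06
grip_force: 0.0
```

Run:
```python
from h import *
mv(.534,-.337,.089,-.26)
p,d,W=cloud("wrist")
x,y,z=W[...,0],W[...,1],W[...,2]
m=(x>.46)&(x<.6)&(y>-.42)&(y<-.26)&(z>.09)&(z<.11); q=W[m]
if m.sum(): r=cv2.minAreaRect(q[:,:2].astype(np.float32)); print(m.sum(),np.round(r[0],4),np.round(r[1],4),r[2],np.median(q[:,2]))
mv(.534,-.337,.089,-.26)
```

```text
t 2.4 grasp [ 0.5349 -0.338   0.1624] yaw -0.2613 slide [-0.0014 -0.0008  0.0734] spin -0.001 F [0.2 0.8 1. ]
934 [ 0.5346 -0.337 ] [0.018  0.0334] 74.86483764648438 0.10204478331598073
t 2.45 grasp [ 0.535  -0.3378  0.1624] yaw -0.2611 slide [-0.0015 -0.0006  0.0734] spin -0.001 F [ 0.2 -0.6  0.5]
```

Request:
jog_arm(
  rows=[
    {"gripper": 0.06,"slide": [0,-0.001,0.04],"spin": 0},
    {"gripper": 0.06,"slide": [0,-0.001,0.072],"spin": 0},
    {"gripper": 0.06,"slide": [0,-0.001,0.072],"spin": 0},
    {"gripper": 0.0,"slide": [0,-0.001,0.072],"spin": 0},
    {"gripper": 0.0,"slide": [0,-0.001,0.072],"spin": 0},
    {"gripper": 0.0,"slide": [0,-0.001,0.072],"spin": 0},
    {"gripper": 0.0,"slide": [0,-0.001,0.072],"spin": 0},
    {"gripper": 0.0,"slide": [0,-0.001,0.072],"spin": 0},
  ],
  squeeze=55,
)

```text
time_s: 3.25
ee_pos: [0.5353, -0.3359, 0.268]
eef_rot: [3.141, -0.001, -0.26]
force: [0.8, 0.1, -0.2]
grip_width: 0.0234
grip_force: 0.0
```

Request:
jog_arm(
  rows=[
    {"gripper": 0.0,"slide": [0,0,0],"spin": 0},
    {"gripper": 0.0,"slide": [0,0,0],"spin": 0},
    {"gripper": 0.0,"slide": [0,0,0],"spin": 0},
  ],
)

```text
time_s: 3.55
ee_pos: [0.5352, -0.3363, 0.2678]
eef_rot: [3.141, -0.001, -0.26]
force: [-0.3, -4.9, 3.5]
grip_width: 0.0177
grip_force: 55.0
```

Request:
jog_arm(
  rows=[
    {"gripper": 0.0,"slide": [0,0,-0.005],"spin": 0},
    {"gripper": 0.0,"slide": [0,0,-0.01],"spin": 0},
    {"gripper": 0.0,"slide": [0,0,-0.015],"spin": 0},
    {"gripper": 0.0,"slide": [0,0,-0.02],"spin": 0},
    {"gripper": 0.0,"slide": [0,0,-0.025],"spin": 0},
    {"gripper": 0.0,"slide": [0,0,-0.03],"spin": 0},
    {"gripper": 0.0,"slide": [0,0,-0.037],"spin": 0},
    {"gripper": 0.0,"slide": [0,0,-0.045],"spin": 0},
  ],
)

```text
time_s: 4.35
ee_pos: [0.5352, -0.3357, 0.3122]
eef_rot: [-3.14, 0.001, -0.26]
force: [-0.8, -0.3, -0.7]
grip_width: 0.0183
grip_force: 55.0
```

Request:
jog_arm(
  rows=[
    {"gripper": 0.0,"slide": [0,0,-0.03],"spin": 0},
    {"gripper": 0.0,"slide": [0,0,-0.07],"spin": 0},
    {"gripper": 0.0,"slide": [0,0,-0.12],"spin": 0},
    {"gripper": 0.0,"slide": [0,0,-0.13],"spin": 0},
    {"gripper": 0.0,"slide": [0,0,-0.13],"spin": 0},
  ],
)

```text
time_s: 4.85
ee_pos: [0.5352, -0.3355, 0.4443]
eef_rot: [3.141, -0.003, -0.26]
force: [-0.3, 0.3, -2.4]
grip_width: 0.0175
grip_force: 55.0
```

Run:
```python
from h import *
o=telemetry.get_obs();print(o["grip_width"],o["grip_force"])
p,d,W=cloud("wrist"); save(p,"w3.png")
S=cloud("side")[2]; x,y,z=np.moveaxis(S,-1,0); m=(x>.48)&(x<.58)&(y>-.4)&(y<-.28)&(z>.07); q=S[m]
g=np.array(o["ee_pos"])-[0,0,.18]
print("lowest near plug",np.percentile(q[np.hypot(*(q[:,:2]-g[:2]).T)<.035][:,2],[0,2,5]))
# tray from top wall
T=np.load("top.npy"); x,y,z=np.moveaxis(T,-1,0); m=(x>.36)&(x<.55)&(y>.22)&(y<.40)&(z>.028)&(z<.05); r=cv2.minAreaRect(T[m][:,:2].astype(np.float32)); print(r)
mv(.456,.309,.24,-.26+.6)
```

```text
0.017529036030991804 54.98524725437164
lowest near plug [0.20011666 0.21659386 0.23938534]
((0.4556273818016052, 0.30832260847091675), (0.14853663742542267, 0.1325710117816925), 5.79347038269043)
t 4.95 grasp [ 0.5349 -0.3354  0.2606] yaw -0.26 slide [-0.2419 -0.6024  0.0219] spin -0.6 F [ 0.1 -0.2 -1.6]
```

The plug is out and held: its lowest point is at 0.20, as expected. Next I carry it over the tray.

Request:
jog_arm(
  rows=[
    {"gripper": 0.0,"slide": [-0.018,-0.046,0],"spin": -0.14},
    {"gripper": 0.0,"slide": [-0.036,-0.092,0],"spin": -0.28},
    {"gripper": 0.0,"slide": [-0.054,-0.138,0],"spin": -0.42},
    {"gripper": 0.0,"slide": [-0.072,-0.184,0],"spin": -0.56},
    {"gripper": 0.0,"slide": [-0.09,-0.23,0],"spin": -0.7},
    {"gripper": 0.0,"slide": [-0.108,-0.276,0],"spin": -0.84},
    {"gripper": 0.0,"slide": [-0.126,-0.322,0],"spin": -0.98},
    {"gripper": 0.0,"slide": [-0.13,-0.33,0],"spin": -1.0},
  ],
)

```text
time_s: 5.75
ee_pos: [0.4937, 0.0202, 0.4406]
eef_rot: [-3.139, 0.002, 0.749]
force: [-0.6, -0.1, -0.6]
grip_width: 0.0177
grip_force: 55.0
```

Run:
```python
from h import *
mv(.456,.309,.24,1.64)
```

```text
t 5.75 grasp [0.4932 0.0203 0.2606] yaw 0.7486 slide [ 0.1693 -0.2367  0.021 ] spin -0.891 F [-0.6 -0.1 -0.6]
```

Request:
jog_arm(
  rows=[
    {"gripper": 0.0,"slide": [0.028,-0.039,0],"spin": -0.14},
    {"gripper": 0.0,"slide": [0.056,-0.079,0],"spin": -0.28},
    {"gripper": 0.0,"slide": [0.084,-0.118,0],"spin": -0.42},
    {"gripper": 0.0,"slide": [0.113,-0.158,0],"spin": -0.56},
    {"gripper": 0.0,"slide": [0.141,-0.197,0],"spin": -0.7},
    {"gripper": 0.0,"slide": [0.169,-0.237,0.02],"spin": -0.84},
    {"gripper": 0.0,"slide": [0.169,-0.237,0.02],"spin": -0.89},
    {"gripper": 0.0,"slide": [0.169,-0.237,0.02],"spin": -0.89},
  ],
)

```text
time_s: 6.55
ee_pos: [0.4595, 0.3061, 0.4199]
eef_rot: [-3.138, 0.002, 1.631]
force: [0.0, -0.2, -0.8]
grip_width: 0.0174
grip_force: 55.0
```

Request:
jog_arm(
  rows=[
    {"gripper": 0.0,"slide": [0,0,0],"spin": 0},
    {"gripper": 0.0,"slide": [0,0,0],"spin": 0},
  ],
)

```text
time_s: 6.75
ee_pos: [0.46, 0.3044, 0.4223]
eef_rot: [-3.141, 0.0, 1.627]
force: [0.7, 0.0, -1.2]
grip_width: 0.0176
grip_force: 55.0
```

Run:
```python
from h import *
mv(.456,.309,.075,1.64)
p,d,W=cloud("wrist"); save(p,"w4.png")
x,y,z=np.moveaxis(W,-1,0); m=(x>.36)&(x<.55)&(y>.22)&(y<.40)&(z>.027)&(z<.045); print(m.sum(),cv2.minAreaRect(W[m][:,:2].astype(np.float32)))
```

```text
t 6.75 grasp [0.46   0.3044 0.2423] yaw 1.6267 slide [ 0.0048 -0.0037  0.1673] spin -0.013 F [ 0.7  0.  -1.2]
1389 ((0.45520803332328796, 0.31080442667007446), (0.15065571665763855, 0.13072392344474792), 5.286770820617676)
```

View pics/w4.png

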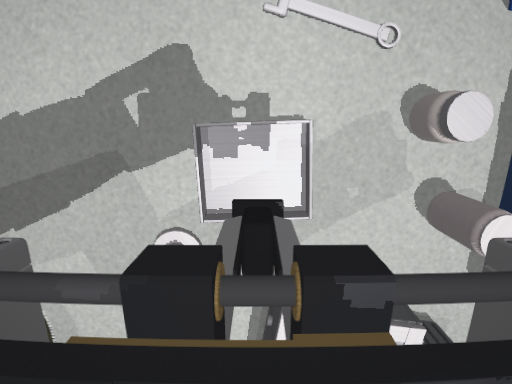

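The wrist view shows the empty tray at (255,170), with the held plug at (258,215) over its near part in perspective. I lower it.

Request:
jog_arm(
  rows=[
    {"gripper": 0.0,"slide": [0.005,-0.005,0.05],"spin": 0},
    {"gripper": 0.0,"slide": [0.005,-0.005,0.1],"spin": 0},
    {"gripper": 0.0,"slide": [0.005,-0.005,0.14],"spin": 0},
    {"gripper": 0.0,"slide": [0.005,-0.005,0.16],"spin": 0},
    {"gripper": 0.0,"slide": [0.005,-0.005,0.165],"spin": 0},
    {"gripper": 0.0,"slide": [0.005,-0.005,0.167],"spin": 0},
    {"gripper": 0.0,"slide": [0.005,-0.005,0.167],"spin": 0},
  ],
)

```text
time_s: 7.5
ee_pos: [0.4547, 0.31, 0.2567]
eef_rot: [3.14, -0.001, 1.629]
force: [-0.2, 0.7, -1.0]
grip_width: 0.0173
grip_force: 55.0
```

Request:
jog_arm(
  rows=[
    {"gripper": 0.0,"slide": [0,0,0.002],"spin": 0},
    {"gripper": 0.0,"slide": [0,0,0.003],"spin": 0},
    {"gripper": 0.0,"slide": [0,0,0.004],"spin": 0},
    {"gripper": 0.0,"slide": [0,0,0.005],"spin": 0},
    {"gripper": 0.0,"slide": [0,0,0.005],"spin": 0},
  ],
)

```text
time_s: 8.0
ee_pos: [0.4543, 0.3101, 0.2504]
eef_rot: [-3.142, -0.0, 1.63]
force: [0.0, 1.1, -0.4]
grip_width: 0.0178
grip_force: 55.0
```

Request:
jog_arm(
  rows=[
    {"gripper": 0.0,"slide": [0,0,0.001],"spin": 0},
    {"gripper": 0.0,"slide": [0,0,0.002],"spin": 0},
    {"gripper": 0.0,"slide": [0,0,0.003],"spin": 0},
    {"gripper": 0.0,"slide": [0,0,0.003],"spin": 0},
  ],
)

```text
time_s: 8.4
ee_pos: [0.4543, 0.3101, 0.2477]
eef_rot: [3.142, -0.0, 1.63]
force: [-2.3, -1.3, 4.7]
grip_width: 0.0177
grip_force: 55.0
```

Contact with the tray floor (about 5 N). I release gently, then rise.

Request:
jog_arm(
  rows=[
    {"gripper": 0.02,"slide": [0,0,0],"spin": 0},
    {"gripper": 0.024,"slide": [0,0,0],"spin": 0},
    {"gripper": 0.03,"slide": [0,0,0],"spin": 0},
    {"gripper": 0.04,"slide": [0,0,0],"spin": 0},
    {"gripper": 0.04,"slide": [0,0,0],"spin": 0},
    {"gripper": 0.04,"slide": [0,0,0],"spin": 0},
  ],
)

```text
time_s: 9.0
ee_pos: [0.4543, 0.3101, 0.2474]
eef_rot: [-3.142, 0.0, 1.63]
force: [0.0, 0.9, -0.2]
grip_width: 0.0399
grip_force: 0.0
```

Request:
jog_arm(
  rows=[
    {"gripper": 0.04,"slide": [0,0,-0.02],"spin": 0},
    {"gripper": 0.04,"slide": [0,0,-0.06],"spin": 0},
    {"gripper": 0.04,"slide": [0,0,-0.1],"spin": 0},
    {"gripper": 0.04,"slide": [0,0,-0.15],"spin": 0},
    {"gripper": 0.04,"slide": [0,0,-0.18],"spin": 0},
    {"gripper": 0.04,"slide": [0,0,-0.18],"spin": 0},
  ],
)

```text
time_s: 9.6
ee_pos: [0.4542, 0.3101, 0.432]
eef_rot: [3.135, -0.003, 1.63]
force: [-0.5, 0.7, -0.3]
grip_width: 0.0396
grip_force: 0.0
```

Run:
```python
from h import *
p,d,T=cloud("top"); save(p,"top2.png")
for r in finder.find_in("plug","top"): print(np.round(r["point"],3),r["confidence"])
x,y,z=np.moveaxis(T,-1,0)
# bar: high points ahead of frame
m=(x>.32)&(x<.46)&(y>-.12)&(y<.17)&(z>.105)&(z<.15); q=T[m]
print("bar pts",m.sum(),cv2.minAreaRect(q[:,:2].astype(np.float32)),np.percentile(q[:,2],[5,50,95]))
m=(x>.4)&(x<.75)&(y>-.12)&(y<.17)&(z>.09)&(z<.115); print("frame",cv2.minAreaRect(T[m][:,:2].astype(np.float32)))
P,d,S=cloud("side"); x,y,z=np.moveaxis(S,-1,0)
m=(x>.30)&(x<.43)&(y>-.1)&(y<.17)&(z>.112)&(z<.15); q=S[m]; print("side bar",m.sum(),cv2.minAreaRect(q[:,:2].astype(np.float32)),np.percentile(q[:,2],[5,50,95]))
save(np.hstack([cv2.resize(p[170:270,120:270],(450,300)),cv2.resize(P[130:230,190:310],(350,300))]),"c2.png")
mv(.43,.02,.24,1.463)
```

```text
[ 0.652 -0.35   0.084] 0.51
[0.454 0.304 0.062] 0.44
bar pts 186 ((0.44443291425704956, 0.04762907326221466), (0.1221516877412796, 0.03192276880145073), 88.95748138427734) [0.12406092 0.13075046 0.13530526]
frame ((0.5751881003379822, 0.034808315336704254), (0.2404285967350006, 0.18805056810379028), 83.69815063476562)Traceback (most recent call last):
  File "<stdin>", line 10, in <module>
    return _quantile_unchecked(
        a, q, axis, out, overwrite_input, method, keepdims, weights)
    return _ureduce(a,
                    func=_quantile_ureduce_func,
    ...<5 lines>...
                    overwrite_input=overwrite_input,
                    method=method)
    r = func(a, **kwargs)
    result = _quantile(arr,
                       quantiles=q,
    ...<2 lines>...
                       out=out,
                       weights=wgt)
    slices_having_nans = np.isnan(arr[-1, ...])
                                  ~~~^^^^^^^^^
IndexError: index -1 is out of bounds for axis 0 with size 0
```

Run:
```python
from h import *
mv(.437,.01,.25,1.46)
```

```text
t 9.75 grasp [0.454  0.3099 0.2462] yaw 1.6298 slide [-0.2984 -0.0346 -0.0035] spin 0.17 F [-0.   0.9 -0.2]
```

Request:
jog_arm(
  rows=[
    {"gripper": 0.04,"slide": [-0.05,-0.006,-0.004],"spin": 0.05},
    {"gripper": 0.04,"slide": [-0.1,-0.012,-0.004],"spin": 0.1},
    {"gripper": 0.04,"slide": [-0.15,-0.018,-0.004],"spin": 0.17},
    {"gripper": 0.04,"slide": [-0.2,-0.023,-0.004],"spin": 0.17},
    {"gripper": 0.04,"slide": [-0.25,-0.029,-0.004],"spin": 0.17},
    {"gripper": 0.04,"slide": [-0.298,-0.035,-0.004],"spin": 0.17},
    {"gripper": 0.04,"slide": [-0.298,-0.035,-0.004],"spin": 0.17},
    {"gripper": 0.04,"slide": [-0.298,-0.035,-0.004],"spin": 0.17},
  ],
)

```text
time_s: 10.55
ee_pos: [0.4369, 0.0098, 0.4303]
eef_rot: [-3.14, -0.0, 1.457]
force: [0.2, -0.4, 0.6]
grip_width: 0.0398
grip_force: 0.0
```

Request:
jog_arm(
  rows=[
    {"gripper": 0.04,"slide": [0,0,0],"spin": 0},
    {"gripper": 0.04,"slide": [0,0,0],"spin": 0},
  ],
)

```text
time_s: 10.75
ee_pos: [0.4371, 0.0117, 0.4309]
eef_rot: [-3.141, -0.0, 1.462]
force: [1.0, -0.6, -0.4]
grip_width: 0.04
grip_force: 0.0
```

Run:
```python
from h import *
mv(.441,.05,.128,1.46)
p,d,W=cloud("wrist"); x,y,z=np.moveaxis(W,-1,0)
m=(x>.40)&(x<.475)&(y>-.05)&(y<.15)&(z>.122)&(z<.14)
q=W[m]; print(m.sum(),np.percentile(q[:,2],[5,50,95]),cv2.minAreaRect(q[:,:2].astype(np.float32)))
for r in finder.find_in("guard_handle","wrist"): print(np.round(r["point"],3),r["confidence"])
T,_,_=cloud("top")
save(np.vstack([np.hstack([p[:, :],cv2.resize(T[170:270,120:220],(280,384))])]),"c3.png")
```

```text
t 10.75 grasp [0.4369 0.0117 0.2509] yaw 1.4618 slide [0.0385 0.     0.1229] spin 0.002 F [ 1.  -0.6 -0.4]
2146 [0.12416983 0.13189952 0.13414341] ((0.4555142819881439, 0.047740474343299866), (0.12109898030757904, 0.044662121683359146), 85.00614929199219)
[0.569 0.056 0.11 ] 0.64
```

View pics/c3.png

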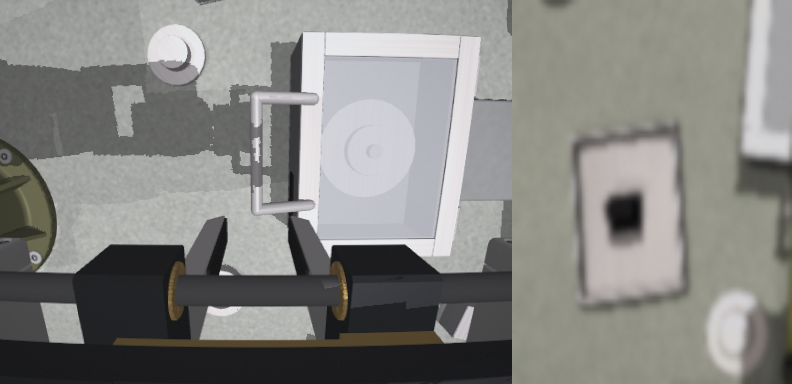

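The wrist view shows the handle bar upright at column 256, from row 97 to 210, parallel to the fingers and between their lines. On the right, the plug stands in the middle of the tray. I refine the bar position.

Run:
```python
from h import *
p,d,W=cloud("wrist"); x,y,z=np.moveaxis(W,-1,0)
a=np.radians(-6.3); ex=np.array([np.cos(a),np.sin(a)]); ey=np.array([-np.sin(a),np.cos(a)])
m=(x>.40)&(x<.475)&(y>-.05)&(y<.15)&(z>.122)&(z<.14); q=W[m]
u=q[:,:2]@ex; v=q[:,:2]@ey; print("v range",np.percentile(v,[1,99]))
c=(np.percentile(v,1)+np.percentile(v,99))/2
for lo,hi in((-.045,-.02),(-.02,.0),(0,.02),(.02,.045)):
    k=(v-c>lo)&(v-c<hi); print(lo,k.sum(),np.percentile(u[k],[2,50,98]).round(4),np.percentile(q[k,2],98).round(4))
k=abs(v-c)<.04; um=(np.percentile(u[k],2)+np.percentile(u[k],98))/2
print("bar centre",um*ex+c*ey)
# frame far edge / hinge & corners
m=(x>.40)&(x<.75)&(y>-.1)&(y<.18)&(z>.102)&(z<.114); print("frame",cv2.minAreaRect(W[m][:,:2].astype(np.float32)),np.median(z[m]))
b=um*ex+c*ey; mv(b[0],b[1],.128,np.radians(83.7))
```

```text
v range [0.03806828 0.15702014]
-0.045 298 [0.4267 0.4322 0.4377] 0.1346
-0.02 253 [0.4259 0.4318 0.4376] 0.1347
0 272 [0.4259 0.4318 0.4376] 0.1346
0.02 356 [0.426  0.4318 0.4375] 0.1344
bar centre [0.43991081 0.04957026]
frame ((0.5765382647514343, 0.035005755722522736), (0.23639369010925293, 0.1863889992237091), 84.02938842773438) 0.10856896324642629
t 10.95 grasp [0.4369 0.0112 0.2513] yaw 1.4611 slide [ 0.0384 -0.0012  0.1233] spin 0.0 F [ 0.2 -0.4  0.1]
```

Request:
jog_arm(
  rows=[
    {"gripper": 0.04,"slide": [0.038,-0.001,0.03],"spin": 0},
    {"gripper": 0.04,"slide": [0.038,-0.001,0.06],"spin": 0},
    {"gripper": 0.04,"slide": [0.038,-0.001,0.09],"spin": 0},
    {"gripper": 0.04,"slide": [0.038,-0.001,0.12],"spin": 0},
    {"gripper": 0.04,"slide": [0.038,-0.001,0.122],"spin": 0},
    {"gripper": 0.04,"slide": [0.038,-0.001,0.122],"spin": 0},
    {"gripper": 0.0,"slide": [0.038,-0.001,0.122],"spin": 0},
    {"gripper": 0.0,"slide": [0.038,-0.001,0.122],"spin": 0},
  ],
  squeeze=25,
)

```text
time_s: 11.75
ee_pos: [0.4404, 0.0485, 0.3107]
eef_rot: [3.139, -0.0, 1.46]
force: [0.6, 0.7, 0.3]
grip_width: 0.0274
grip_force: 0.0
```

Request:
jog_arm(
  rows=[
    {"gripper": 0.0,"slide": [0,0,0],"spin": 0},
    {"gripper": 0.0,"slide": [0,0,0],"spin": 0},
    {"gripper": 0.0,"slide": [0,0,0],"spin": 0},
    {"gripper": 0.0,"slide": [0,0,0],"spin": 0},
  ],
)

```text
time_s: 12.15
ee_pos: [0.4398, 0.0485, 0.3094]
eef_rot: [-3.14, 0.0, 1.46]
force: [-6.7, 0.6, 2.9]
grip_width: 0.011
grip_force: 25.0
```

Run:
```python
from h import *
o=telemetry.get_obs(); mv(.44,.0496,.128,np.radians(83.7)); print(o["grip_width"],o["grip_force"])
R=Ro.from_euler('xyz',o["eef_rot"]).as_matrix(); g=np.array(o["ee_pos"])+R@[0,0,.18]
t0=np.arctan2(26,225); r=np.hypot(.225,.026); a=np.radians(-6.2)
for th in range(4,64,4):
    t=t0+np.radians(th); f=.225-r*np.cos(t); up=r*np.sin(t)-.026
    print(th,(R.T@np.array([f*np.cos(a),f*np.sin(a),up])).round(4))
```

```text
t 12.15 grasp [0.4395 0.0485 0.1294] yaw 1.4599 slide [0.0011 0.0004 0.0014] spin -0.001 F [-6.7  0.6  2.9]
0.011045096324645556 24.998401701450348
4 [ 0.      0.0023 -0.0156]
8 [ 0.      0.0058 -0.0311]
12 [ 0.      0.0103 -0.0462]
16 [ 0.      0.0158 -0.061 ]
20 [ 0.0001  0.0223 -0.0754]
24 [ 0.0001  0.0299 -0.0893]
28 [ 1.000e-04  3.840e-02 -1.026e-01]
32 [ 1.000e-04  4.780e-02 -1.154e-01]
36 [ 0.0002  0.0581 -0.1274]
40 [ 0.0002  0.0691 -0.1387]
44 [ 0.0002  0.081  -0.1491]
48 [ 0.0003  0.0935 -0.1587]
52 [ 0.0003  0.1067 -0.1675]
56 [ 0.0003  0.1205 -0.1753]
60 [ 0.0004  0.1347 -0.1821]
```

Request:
jog_arm(
  rows=[
    {"gripper": 0.0,"slide": [0,0.001,-0.008],"spin": 0},
    {"gripper": 0.0,"slide": [0,0.003,-0.016],"spin": 0},
    {"gripper": 0.0,"slide": [0,0.006,-0.031],"spin": 0},
    {"gripper": 0.0,"slide": [0,0.01,-0.046],"spin": 0},
    {"gripper": 0.0,"slide": [0,0.016,-0.061],"spin": 0},
    {"gripper": 0.0,"slide": [0,0.022,-0.075],"spin": 0},
    {"gripper": 0.0,"slide": [0,0.03,-0.089],"spin": 0},
    {"gripper": 0.0,"slide": [0,0.038,-0.103],"spin": 0},
  ],
)

```text
time_s: 12.95
ee_pos: [0.4772, 0.0445, 0.4133]
eef_rot: [-3.137, -0.0, 1.46]
force: [-8.7, 2.3, -0.4]
grip_width: 0.0114
grip_force: 25.0
```

```bash
cat >> h.py <<'E'
def bar():
    o=telemetry.get_obs(); R=Ro.from_euler('xyz',o["eef_rot"]).as_matrix(); g=np.array(o["ee_pos"])+R@[0,0,.18]
    a=np.radians(-6.2); e=np.array([np.cos(a),np.sin(a)]); f=(g[:2]-[.44,.0496])@e
    t0=np.arctan2(26,225); r=np.hypot(.225,.026)
    rr=np.hypot(.225-f,g[2]-.102); th=np.degrees(np.arctan2(g[2]-.102,.225-f)-t0)
    print("t",round(o["time_s"],2),"angle",th.round(2),"radius",rr.round(4),"F",np.round(o["force"],1),"w",round(o["grip_width"],4),"yaw",o["eef_rot"])
    for d in list(range(int(th)+4,60,4))+[60]:
        t=t0+np.radians(d); F=.225-r*np.cos(t)-f; print(d,(R.T@np.array([F*e[0],F*e[1],.102+r*np.sin(t)-g[2]])).round(4))
E
python3 -c "
from h import *
bar()"
```

```text
t 12.95 angle 28.3 radius 0.2296 F [-8.7  2.3 -0.4] w 0.0114 yaw [-3.13668385e+00 -1.49915101e-04  1.46009756e+00]
32 [ 0.      0.0112 -0.01  ]
36 [ 0.0001  0.0215 -0.0221]
40 [ 0.0001  0.0325 -0.0334]
44 [ 0.0001  0.0443 -0.0439]
48 [ 0.0002  0.0568 -0.0536]
52 [ 0.0002  0.07   -0.0623]
56 [ 0.0002  0.0837 -0.0702]
60 [ 0.0003  0.0979 -0.077 ]
```

Request:
jog_arm(
  rows=[
    {"gripper": 0.0,"slide": [0,0.011,-0.01],"spin": 0},
    {"gripper": 0.0,"slide": [0,0.021,-0.022],"spin": 0},
    {"gripper": 0.0,"slide": [0,0.032,-0.033],"spin": 0},
    {"gripper": 0.0,"slide": [0,0.044,-0.044],"spin": 0},
    {"gripper": 0.0,"slide": [0,0.057,-0.053],"spin": 0},
    {"gripper": 0.0,"slide": [0,0.07,-0.062],"spin": 0},
    {"gripper": 0.0,"slide": [0,0.077,-0.066],"spin": 0},
    {"gripper": 0.0,"slide": [0,0.077,-0.066],"spin": 0},
  ],
)

```text
time_s: 13.75
ee_pos: [0.5535, 0.036, 0.4839]
eef_rot: [3.138, -0.001, 1.46]
force: [-23.9, 3.6, 34.3]
grip_width: 0.0113
grip_force: 25.0
```

```bash
python3 -c "
from h import *
bar()"
```

```text
t 13.75 angle 54.82 radius 0.2299 F [-23.9   3.6  34.3] w 0.0113 yaw [ 3.13804359e+00 -1.25895749e-03  1.46026224e+00]
58 [ 0.      0.0128 -0.0026]
60 [ 0.0001  0.0201 -0.0059]
```

Radial force is building up (about 42 N pushing the tool outward), so I ease off outward along the radius, then measure the guard with the cameras.

Request:
jog_arm(
  rows=[
    {"gripper": 0.0,"slide": [0,-0.001,-0.002],"spin": 0},
    {"gripper": 0.0,"slide": [0,-0.001,-0.004],"spin": 0},
    {"gripper": 0.0,"slide": [0,-0.001,-0.005],"spin": 0},
    {"gripper": 0.0,"slide": [0,-0.001,-0.005],"spin": 0},
  ],
)

```text
time_s: 14.15
ee_pos: [0.5533, 0.0361, 0.4838]
eef_rot: [-3.141, -0.001, 1.46]
force: [-4.8, 4.9, 0.7]
grip_width: 0.011
grip_force: 25.0
```

```bash
cat > g.py <<'E'
from h import *
bar()
p,d,S=cloud("side"); q2,_,T=cloud("top"); save(np.hstack([cv2.resize(p[60:260,150:350],(400,400)),cv2.resize(q2[110:260,180:310],(347,400))]),"g%.1f.png"%telemetry.get_obs()["time_s"])
a=np.radians(-6.2); e=np.array([np.cos(a),np.sin(a)]); ey=np.array([-e[1],e[0]])
h=np.array([.44,.0496])+.225*e
for n,W in(("side",S),("top",T)):
    for lo,hi in ((-.118,-.095),(.095,.118)):
        q=W.reshape(-1,3); u=(q[:,:2]-h)@e; v=(q[:,:2]-h)@ey; z=q[:,2]-.102
        k=(v>lo)&(v<hi)&(u<.03)&(u>-.17)&(z>.025)&(z<.18)
        if k.sum()<15: continue
        vx,vy,x0,y0=cv2.fitLine(np.c_[-u[k],z[k]].astype(np.float32),cv2.DIST_HUBER,0,.001,.001).ravel()
        print(n,lo,k.sum(),"angle",np.degrees(np.arctan2(vy*np.sign(vy),vx*np.sign(vy))).round(2),"offset",(y0*vx-x0*vy).round(4)*np.sign(vy))
E
python3 g.py
```

```text
t 14.15 angle 54.59 radius 0.2303 F [-4.8  4.9  0.7] w 0.011 yaw [-3.14108367e+00 -7.01130912e-04  1.46019714e+00]
58 [ 0.      0.0138 -0.0028]
60 [ 0.0001  0.021  -0.0061]
side -0.118 146 angle 54.01 offset 0.0062
side 0.095 91 angle 54.46 offset 0.0048
top -0.118 179 angle 53.84 offset 0.0078
top 0.095 69 angle 52.68 offset 0.0103
```

The force is gone, and the cameras say about 54°. I add 6° along the arc: about 22 mm back and 10 mm up.

Request:
jog_arm(
  rows=[
    {"gripper": 0.0,"slide": [0,0.005,-0.003],"spin": 0},
    {"gripper": 0.0,"slide": [0,0.011,-0.006],"spin": 0},
    {"gripper": 0.0,"slide": [0,0.016,-0.008],"spin": 0},
    {"gripper": 0.0,"slide": [0,0.021,-0.01],"spin": 0},
    {"gripper": 0.0,"slide": [0,0.021,-0.01],"spin": 0},
    {"gripper": 0.0,"slide": [0,0.021,-0.01],"spin": 0},
    {"gripper": 0.0,"slide": [0,0.021,-0.01],"spin": 0},
  ],
)

```text
time_s: 14.95
ee_pos: [0.574, 0.0338, 0.4945]
eef_rot: [3.141, -0.001, 1.46]
force: [-7.7, 4.8, 5.6]
grip_width: 0.0111
grip_force: 25.0
```

```bash
python3 g.py; ls pics
```

```text
t 14.95 angle 60.45 radius 0.2308 F [-7.7  4.8  5.6] w 0.0111 yaw [ 3.14144017e+00 -7.93599273e-04  1.46014546e+00]
60 [-0.      0.0001  0.0047]
side -0.118 133 angle 60.13 offset 0.0052
side 0.095 59 angle 60.32 offset 0.0051
top -0.118 139 angle 60.13 offset 0.0069
top 0.095 64 angle 59.43 offset 0.0082
both.png
c3.png
crop.png
g14.2.png
g15.1.png
side1.png
top1.png
top2.png
w1.png
w2.png
w3.png
w4.png
```

Request:
jog_arm(
  rows=[
    {"gripper": 0.0,"slide": [0,0,0],"spin": 0},
    {"gripper": 0.0,"slide": [0,0,0],"spin": 0},
    {"gripper": 0.0,"slide": [0,0,0],"spin": 0},
    {"gripper": 0.0,"slide": [0,0,0],"spin": 0},
    {"gripper": 0.0,"slide": [0,0,0],"spin": 0},
    {"gripper": 0.0,"slide": [0,0,0],"spin": 0},
  ],
)

```text
time_s: 15.65
ee_pos: [0.574, 0.0338, 0.4945]
eef_rot: [3.142, -0.001, 1.46]
force: [-7.7, 5.6, 6.0]
grip_width: 0.0109
grip_force: 25.0
```

View pics/g15.1.png

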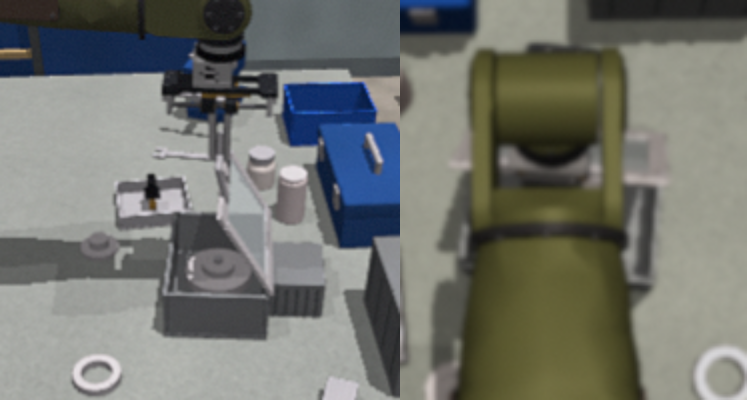

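The side crop shows the guard held open by the gripper at (225,165), the plug standing in the tray at (152,190), and the loose parts in place. The pose is steady at 60°, so I hand in.

```bash
python3 -c "
from station import workorder
print(workorder.hand_in())"
```

```text
the job is handed in; nothing more can be done
None
```

The job is handed in at about 16 s: the isolating plug stands in the parts tray, pulled with the guard still shut, and the gripper holds the guard steady at about 60° (cameras read 59.4–60.3°).

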